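Select the globe lamp on the lamp test station and start its test

TASK

On the lamp test station, push the arm of the black selector round with one finger until it points squarely at the big round globe lamp, then press the start button all the way down for a moment and let it come up again. Only push: do not pinch the selector arm between the fingers, do not press the button before the selector points at the globe lamp, and leave the lamps and everything else standing where they are.

Things in the scene. Friction and masses are not known exactly. Their poses are not given: they have to be found in the camera images.
- station: fixed plywood board 12 mm thick on the table. Origin on the table under the selector's axis, z up; spans own x -65 to +235, y -255 to +255 mm. Carries the selector on a 34 mm post and four black sockets (48 mm diameter, tops 44 mm above the table), 210 mm from the origin at -75, -35, +35, +75 degrees from own x (positive towards y). Which lamp is in which varies.
- pointer (a joint): angle of the selector arm about the upright axis over the station's origin, rad, counter-clockwise from above; 0 = along the station's own x, stops at -1.6 and 1.6. Starts between -0.35 and 0.35. Turns stiffly (0.12 N m, some 1.5 N at 85 mm from the axis), no detents or spring; stays where it is left.
- pointer_axis (a point): on the selector's axis at mid height of its arm, 85 mm above the table; turns with the arm: x along the arm to the tip, z up. Arm: one straight level black bar, 14 mm wide and high, white line on top, reaching 120 mm to one side only (last 10 mm not solid). Hub: black cap, radius 20 mm, top 97 mm above the table. Clear below the bar down to the board from 35 mm out.
- pointer_tip (a point): tip of the selector arm, 120 mm from its axis, at mid height of the bar; own x points outward along the arm.
- globe_lamp: the lamp to select: white ball-shaped lamp, 70 mm diameter, 105 mm tall including its 26 mm diameter metal cap; origin at the centre of the cap's underside, own z up; loose, cap down in one of the four sockets, its cap's underside 20 mm above the table. Not to be moved.
- candle_lamp: slim pointed candle-shaped white lamp, 36 mm diameter, 101 mm tall; origin at the centre of the cap's underside, own z up; loose, cap down in one of the four sockets, its cap's underside 20 mm above the table. Not to be moved.
- spot_lamp: white reflector lamp that widens upward to a flat top, 58 mm diameter, 80 mm tall; origin at the centre of the cap's underside, own z up; loose, cap down in one of the four sockets, its cap's underside 20 mm above the table. Not to be moved.
- stick_lamp: straight cylindrical white lamp with a rounded top, 38 mm diameter, 102 mm tall; origin at the centre of the cap's underside, own z up; loose, cap down in one of the four sockets, its cap's underside 20 mm above the table. Not to be moved.
- start (a joint): start button, travel in m: 0 = up, 0.006 = fully down; spring return, about 5 N to press fully.
- start_top (a point): centre of the top face of the start button, 67 mm above the table when up; z up. Black round button, 36 mm diameter, standing 10 mm out of a 52 mm metal collar on a fixed square grey box, 80 x 80 x 45 mm, to one side of the station (left or right varies).
- jar: closed grey jar with steel lid, 54 mm diameter, 70 mm tall, origin under its centre. Loose bystander, not to be disturbed.
- driver_a: white lamp driver box with blue label, 140 x 36 x 26 mm, long side along own x, origin under its centre. Loose bystander, not to be disturbed.
- driver_b: a second box like driver_a, left lying on the board between the two middle sockets, across the station's own x, top 38 mm above the table. Loose bystander, not to be disturbed.
- screwdriver: screwdriver lying on the table along own x, about 200 mm long. Loose bystander, not to be disturbed.
Mind the look-alikes: they are no part of the job. What is shaped like the part that bears start but pink or red is not meant.

How it is judged:
On the way, in this order (a step that is already met when the one before it is completed fails the run):
1. the selector arm points at the globe lamp and has stopped (y of globe_lamp in the frame of pointer_axis between -0.025 and 0.025 m and x of globe_lamp in the frame of pointer_axis above 0.1 m and velocity of joint pointer between -0.05 and 0.05 rad/s and value of joint start below 0.002 m), for 0.2 s.
2. the start button is pressed fully down while the selector points at the globe lamp (y of globe_lamp in the frame of pointer_axis between -0.025 and 0.025 m and x of globe_lamp in the frame of pointer_axis above 0.1 m and value of joint start above 0.0045 m), for 0.1 s.
At the end, for the whole second after the job is handed in: the selector arm is at rest and its line passes within 25 mm of the globe lamp's axis (about 7 degrees), the start button has come up again (less than 1.5 mm down), and all four lamps stand upright (within 0.15 rad) in their sockets, within 12 mm of their starting places (y of globe_lamp in the frame of pointer_axis between -0.025 and 0.025 m and x of globe_lamp in the frame of pointer_axis above 0.1 m and velocity of joint pointer between -0.05 and 0.05 rad/s and value of joint start below 0.0015 m and distance of each of globe_lamp, candle_lamp, spot_lamp, stick_lamp from where it was at the start of the episode below 0.012 m and angle between each of globe_lamp, candle_lamp, spot_lamp, stick_lamp's own z axis and vertical below 0.15 rad); the robot touches nothing.
It fails at once if the button is pressed before the selector points at the globe lamp (value of joint start above 0.004 m and not (y of globe_lamp in the frame of pointer_axis between -0.025 and 0.025 m and x of globe_lamp in the frame of pointer_axis above 0.1 m)).
It fails at once if the selector arm is pinched between the fingers (contact force between the fingers and pointer above 0.5 N and x of the grasp point in the frame of pointer_axis between 0.02 and 0.125 m and y of the grasp point in the frame of pointer_axis between -0.005 and 0.005 m and z of the grasp point in the frame of pointer_axis between -0.03 and 0.017 m).
It fails at once if a lamp is lifted or knocked (moved more than 15 mm or tilted more than 0.25 rad) (distance of any of globe_lamp, candle_lamp, spot_lamp, stick_lamp from where it was at the start of the episode above 0.015 m or angle between any of globe_lamp, candle_lamp, spot_lamp, stick_lamp's own z axis and vertical above 0.25 rad).
It fails at once if a bystander is moved more than 20 mm (distance of any of driver_a, driver_b, screwdriver, jar from where it was at the start of the episode above 0.02 m).
It also fails if it takes over 48 s, if anything falls off the work surface, if the arm or the gripper's body presses on something with over 40 N, if the wrist force passes 120 N, or if a joint passes its speed limit or range.

ROBOT

A 6-joint arm with a two-finger parallel gripper is mounted at the origin on the work surface. World frame = base frame: x ahead of the robot, y to its left, z up, the work surface at z = 0. Lengths are in m, angles in rad, forces in N, time in s.
With the tool pointing down it reaches from about 0.35 to 0.85 m from the base axis. Payload 8.1 kg.
Tool frame: the origin (TCP) lies midway between the tips of the shut fingers; the grasp point (between the pads) lies 19 mm behind it; z points along the fingers, y is the line along which they close (so a half turn about z gives the same grasp; the last joint's range is limited). The gripper opens to 93 mm and grips with 3 to 60 N. Pads are 15 mm wide; open, the fingers measure 128 mm over their backs; the gripper's body (75 mm by 188 mm) begins 65 mm behind the grasp point.
Start: joints at [-1.394, 0.13, 1.488, -0, 1.523, -0.085], TCP at [0.155, -0.58, 0.192] pointing down, gripper open.
Joint ranges: [-2.96, 2.96], [-0.89, 2.26], [0.02, 2.5], [-1.34, 4.48], [0, 2.73], [-2.66, 2.66]. Speed limits (rad/s): [2.39, 2.39, 2.79, 3.14, 3.14, 3.14].

INTERFACE

Orientations are given as a rotation vector (axis times angle).
In Python, from plant import robot, cams gives the robot as it stands. The module is installed in compiled form; this text tells all that it offers.
- The arm moves only by the tool play_rows, never from a script. Its arguments are lists of equal length, an entry for each row: "slide": the shift along the tool's x, y, z scaled (see below), a list of three; "twist": the turn, a rotation vector about the tool's x, y, z scaled (see below), a list of three. A call has exactly 8 rows; each row shifts and turns the commanded pose from where the row before left it, along the tool's axes as they then stand; what a row does not reach is not made up. The controller multiplies each number of a shift by 25 cm and each number of a turn by 60 degrees. A row lasts 1/10 s, in which the tool goes at most 50 mm and 8.59 degrees, less where a joint would pass 70% of its speed; a pose out of reach is approached as far as the arm can. A call with a number of a shift or a turn outside -1 to 1 is refused whole. A call with a gripper value outside its range is refused whole. "fingers" is the closure, from -1 (fully open) to 1 (shut), set as the call begins (left out, the last holds). The fingers move at their own pace and stop on an object; "force" is the grip in N (left out, the last holds). Time passes only in rows, so rows that do not move let the fingers close, or fill a call up. It gives the time, the measured TCP pose, the force, the opening and the grip force at its end, in the units of the state.
- robot.read_state(): the state, without advancing time (a new reading comes with each control period).
- cams.read_camera(name): name is "scene" or "side" or "wrist"; returns (picture, depth): 384x512x3 uint8, red, green, blue; 384x512 float32, m along the optical axis (not along the pixel's ray), 0 where there is no reading.
- cams.get_calibration(name): a dict with "fx", "fy", "cx", "cy" (pixels), "world_from_camera" (4x4, takes a point from camera to world coordinates). Camera axes: x right, y down, z forward; pixel columns grow to the right and rows downward; lengths in m; the calibration is good to about 2 mm. A picture is of the moment at which its call begins: read the wrist's pose just before it. get_calibration takes no time and is no camera call; for the wrist camera it gives the pose at the moment of the call.
- robot.close_job(): hands the job in; it is judged then, once.
The state is a dict: "t": time; "q": joint angles; "dq": joint speeds; "joint_torque": joint torques, N m; "tool_pos": TCP position; "orientation": TCP orientation; "force": force on the tool from outside, world axes, zero at the start; "wrist_torque": the same for the moment, N m; "opening": finger opening in m; "gripper_force": force on a finger pad.
Only numpy, scipy, OpenCV 4.12 (cv2) and the standard library are available. Lean on these libraries where they do the work, as an engineer would, in place of code of your own. Each camera call takes 0.05 s, during which the arm holds its last target. There are 200 camera calls.

## Working session

There is one attempt and no reset: what is moved stays moved. The work goes in short steps, Python scripts to look and compute and a tool call to move; the robot and the scene stay as the last step left them, time stands still between calls to the robot, and variables do not carry over. Pictures are saved under pics/ and viewed, at most 10 in all, crops included, and the job is handed in when it is done.

Besides the shell and the picture viewer there is one more tool, called after ">>>" by a JSON object that holds its "method" and its "body". play_rows: Moves the arm, as the interface text tells. Shifts and turns lie within -1 to 1; 1 stands for 25 cm of shift or 60 degrees of turn. Its arguments: {"type":"object","properties":{"slide":{"type":"array"},"twist":{"type":"array"},"fingers":{"type":"number"},"force":{"type":"number"}},"required":["slide","twist"]}

```bash
mkdir -p pics
python3 - <<'E'
from plant import robot,cams
import cv2,numpy as np
for n in ("scene","side"):
    p,d=cams.read_camera(n); c=cams.get_calibration(n)
    cv2.imwrite(f"pics/{n}0.png",p[:,:,::-1]); np.savez(f"{n}0.npz",p=p,d=d,**{k:np.array(v) for k,v in c.items()})
    print(n,c)
s=robot.read_state();print(s['t'],s['tool_pos'],s['orientation'],s['opening'])
E
```

```text
scene {'fx': 374.04988517194766, 'fy': 374.04988517194766, 'cx': 252.3795424404384, 'cy': 193.5430866547738, 'world_from_camera': array([[ 0.40670495,  0.62656418, -0.66483714,  1.31672724],
       [ 0.91353349, -0.28442934,  0.29078603, -0.34882722],
       [-0.00690308, -0.7256151 , -0.68806618,  0.91978029],
       [ 0.        ,  0.        ,  0.        ,  1.        ]])}
side {'fx': 420.0327035581263, 'fy': 420.0327035581263, 'cx': 256.5208777278554, 'cy': 191.17075079797797, 'world_from_camera': array([[-0.99739294, -0.05085611,  0.05119542,  0.43944   ],
       [-0.07189033,  0.76174273, -0.64387871,  0.92915609],
       [-0.00625257, -0.64588053, -0.76341289,  1.19021665],
       [ 0.        ,  0.        ,  0.        ,  1.        ]])}
0.1 [ 0.15523661 -0.57899389  0.19086935] [-3.11303597e+00 -4.09927936e-01  1.41255913e-04] 0.09310008226473959
```

View pics/scene0.png

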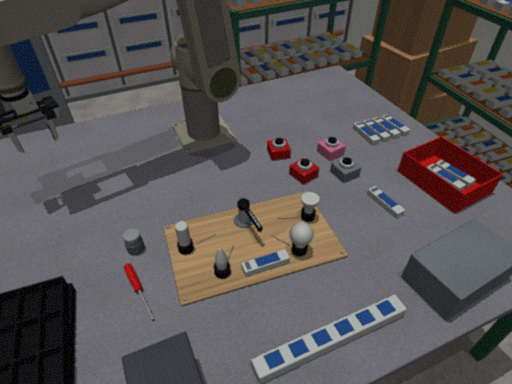

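View pics/side0.png

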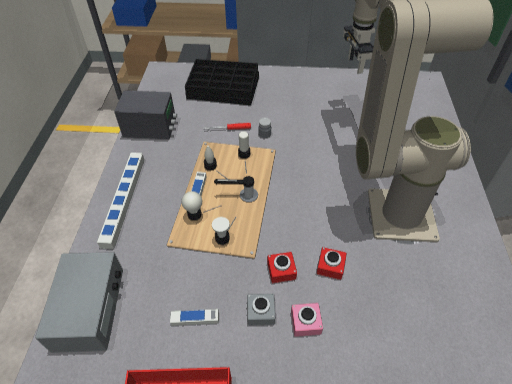

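Candidates for the button, by scene/side pixel:
- Grey box: (346,163)/(261,305)
- Red: (279,146)/(332,258)
- Red: (304,166)/(282,262)
- Pink: (331,145)/(307,315)

I choose the grey one. The globe lamp is at (301,235)/(192,202). The other lamps are stick (183,235), candle (222,262) and spot (310,203). I'll check both choices in one close crop.

Run:
```python
import cv2,numpy as np
a=cv2.imread("pics/side0.png")[130:330,170:300]; b=cv2.imread("pics/scene0.png")[130:290,160:370]
a=cv2.resize(a,None,fx=3,fy=3,interpolation=cv2.INTER_CUBIC)
b=cv2.resize(b,(410,312),interpolation=cv2.INTER_CUBIC)
o=np.zeros((600,800,3),np.uint8);o[:,:390]=a;o[:312,390:]=b
cv2.imwrite("pics/crop.png",o)
```

```text
(no output)
```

View pics/crop.png

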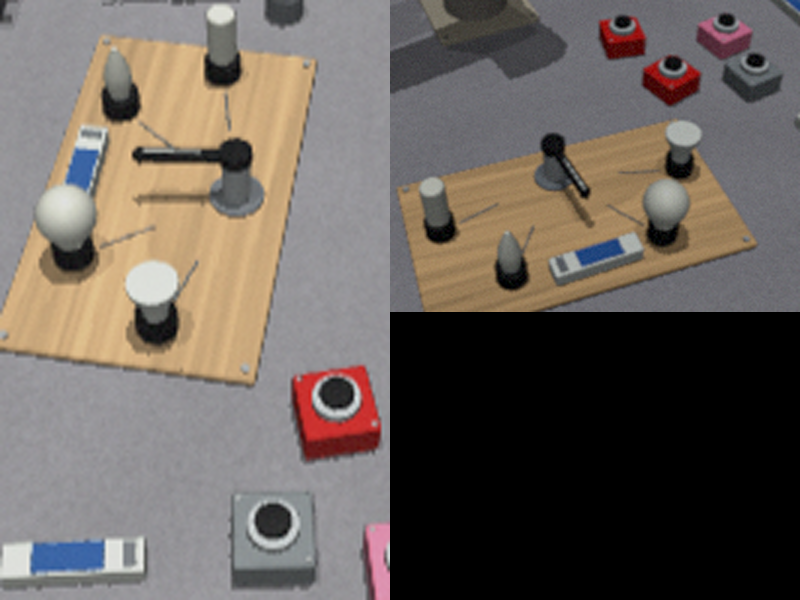

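The crop confirms the ball-shaped globe lamp at side (192,202) and the grey box with the black button at side (261,303). Next I triangulate both.

```bash
cat > h.py <<'E'
import numpy as np
def ray(c,uv):
    T=np.array(c["world_from_camera"]);v=T[:3,:3]@np.array([(uv[0]-c["cx"])/c["fx"],(uv[1]-c["cy"])/c["fy"],1.]);return T[:3,3],v/np.linalg.norm(v)
def plane(c,uv,z):
    o,v=ray(c,uv);return o+v*(z-o[2])/v[2]
def tri(r):
    A=sum(np.eye(3)-np.outer(v,v) for o,v in r);b=sum((np.eye(3)-np.outer(v,v))@o for o,v in r);return np.linalg.solve(A,b)
E
python3 - <<'E'
from h import *
np.set_printoptions(precision=4,suppress=True)
S=np.load("scene0.npz");D=np.load("side0.npz")
P={}
for n,a,b,z in [("hub",(243.5,203.3),(248.7,180.7),.097),("tip",(259.9,226.3),(215.7,181.7),.092),("globe",(301.4,235),(192,202.3),.09),("button",(347.5,162.3),(261,303),.067),("spotbase",(160+680/1.952-390/1.952,130+160/1.952),(170+156/3,130+312/3),.044),("stick",(160+(440-390)/1.952,130+215/1.952),(170+222/3,130+64/3),.044)]:
    P[n]=(plane(S,a,z)+plane(D,b,z))/2
    print(n,tri([ray(S,a),ray(D,b)]),plane(S,a,z),plane(D,b,z))
h=P["hub"][:2]
for n in ("tip","globe","spotbase","stick"):
    w=P[n][:2]-h;print(n,np.hypot(*w),np.degrees(np.arctan2(w[1],w[0])))
E
```

```text
hub [ 0.5445 -0.0426  0.0916] [ 0.5506 -0.0442  0.097 ] [ 0.5434 -0.0387  0.097 ]
tip [ 0.6567 -0.0342  0.0913] [ 0.6541 -0.0358  0.092 ] [ 0.6585 -0.0308  0.092 ]
globe [0.7279 0.0617 0.0854] [0.7321 0.0599 0.09  ] [0.726  0.0645 0.09  ]
button [0.4746 0.3975 0.0598] [0.4849 0.3923 0.067 ] [0.4719 0.3986 0.067 ]
spotbase [0.6188 0.153  0.0395] [0.6245 0.1514 0.044 ] [0.6164 0.1542 0.044 ]
stick [ 0.5771 -0.2425  0.0426] [ 0.5738 -0.2448  0.044 ] [ 0.5795 -0.2367  0.044 ]
tip 0.10961384000165662 4.2560633032672905
globe 0.20951024695798368 29.659745196877672
spotbase 0.20771784272655824 69.27560828493601
stick 0.2014716998481873 -81.54761732586684
```

>>> {"method": "play_rows", "body": {"slide": [[0,0,0],[0,0,0],[0.188,-0.055,0],[0.188,-0.055,0],[0.188,-0.055,0],[0.188,-0.055,0],[0.188,-0.055,0],[0.188,-0.055,0]], "twist": [[0,0,-0.1225],[0,0,-0.1225],[0,0,0],[0,0,0],[0,0,0],[0,0,0],[0,0,0],[0,0,0]], "fingers": 1, "force": 10}}

```text
t: 0.9
tool_pos: [0.3602, -0.3664, 0.1915]
orientation: [-3.036, -0.805, 0.0]
force: [1.1, -0.4, 0.6]
opening: 0.0335
gripper_force: 0.0
```

>>> {"method": "play_rows", "body": {"slide": [[0.188,-0.055,0],[0.188,-0.055,0],[0.188,-0.055,0],[0.188,-0.055,0],[0.188,-0.055,0],[0.188,-0.055,0],[0.188,-0.055,0],[0,0,0]], "twist": [[0,0,0],[0,0,0],[0,0,0],[0,0,0],[0,0,0],[0,0,0],[0,0,0],[0,0,0]]}}

```text
t: 1.7
tool_pos: [0.5998, -0.1164, 0.1905]
orientation: [-3.032, -0.813, 0.0]
force: [-0.8, 0.8, -0.2]
opening: 0.0004
gripper_force: 0.0
```

Run:
```python
from plant import robot,cams
import cv2,numpy as np
c=cams.get_calibration("wrist")
p,d=cams.read_camera("wrist")
cv2.imwrite("pics/w1.png",p[:,:,::-1]); np.savez("w1.npz",p=p,d=d,**{k:np.array(v) for k,v in c.items()})
s=robot.read_state();print(s['t'],s['tool_pos'],s['opening'],c['world_from_camera'])
```

```text
1.75 [ 0.59833233 -0.11881587  0.19057563] 0.0005761144411463319 [[ 0.49943245 -0.83342135 -0.23659268  0.66529258]
 [-0.86634744 -0.48140885 -0.13299487 -0.07825996]
 [-0.00305704  0.27139341 -0.96246365  0.3843181 ]
 [ 0.          0.          0.          1.        ]]
```

View pics/w1.png

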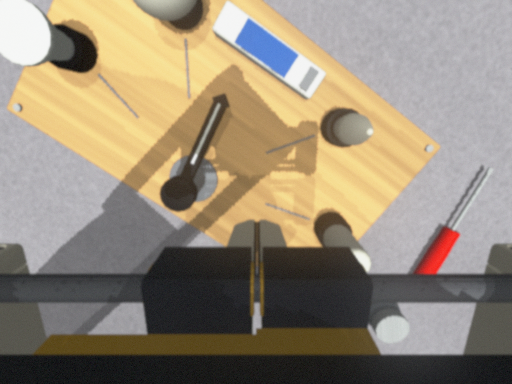

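The wrist view shows the hub cap at (179,191), the arm tip at (223,97) and the candle lamp at (347,128). I cast these to recheck the arm position.

Run:
```python
from h import *
W=np.load("w1.npz");h=plane(W,(179,191),.097);t=plane(W,(223,97),.092);w=t-h
print(h,t,np.hypot(*w[:2]),np.degrees(np.arctan2(w[1],w[0])),W["d"][191,179],W["d"][97,223])
```

```text
[ 0.55139254 -0.04345485  0.097     ] [ 0.66301393 -0.03870893  0.092     ] 0.11172224134766248 2.434632726842558 0.2991105 0.27716315
```

>>> {"method": "play_rows", "body": {"slide": [[0.093,-0.025,0],[0.093,-0.025,0],[0,0,0.12],[0,0,0.12],[0,0,0.12],[0,0,0.12],[0,0,0],[0,0,0]], "twist": [[0,0,0],[0,0,0],[0,0,0],[0,0,0],[0,0,0],[0,0,0],[0,0,0],[0,0,0]]}}

```text
t: 2.55
tool_pos: [0.6307, -0.0885, 0.0718]
orientation: [-3.037, -0.803, 0.002]
force: [0.8, 0.1, 0.3]
opening: 0.0004
gripper_force: 0.0
```

>>> {"method": "play_rows", "body": {"slide": [[0.02,-0.032,0],[0.02,-0.032,0],[0.02,-0.032,0],[0.02,-0.032,0],[0.02,-0.032,0],[0.02,-0.032,0],[0.02,-0.032,0],[0,0,0]], "twist": [[0,0,0],[0,0,0],[0,0,0],[0,0,0],[0,0,0],[0,0,0],[0,0,0],[0,0,0]]}}

```text
t: 3.35
tool_pos: [0.6343, -0.0201, 0.0717]
orientation: [-3.036, -0.807, 0.0]
force: [0.0, -0.9, 0.4]
opening: 0.0005
gripper_force: 0.0
```

Run:
```python
from plant import robot,cams
import cv2,numpy as np
o=[]
for n,(x0,y0,x1,y1) in (("side",(160,110,290,210)),("scene",(160,150,290,250))):
    p,d=cams.read_camera(n);c=cams.get_calibration(n)
    np.savez(f"{n}1.npz",p=p,d=d,**{k:np.array(v) for k,v in c.items()})
    if n=="scene": x0,x1,y0,y1=210,340,170,270
    if n=="side": y0,y1=140,240
    o.append(cv2.resize(p[y0:y1,x0:x1,::-1],(390,300),interpolation=cv2.INTER_CUBIC))
cv2.imwrite("pics/a1.png",np.hstack(o))
print(robot.read_state()['tool_pos'],robot.read_state()['force'])
```

```text
[ 0.63426846 -0.02144916  0.07171397] [-0.22030158 -0.04440837  0.29203786]
```

View pics/a1.png

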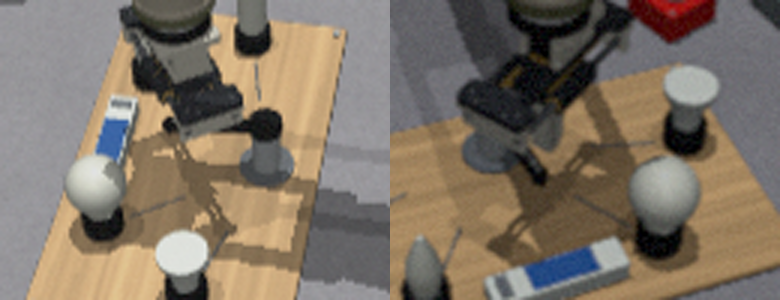

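The side view shows the bar tip at crop (170,127), hardly changed, which doesn't fit with the TCP being past it. I check with the wrist camera.

Run:
```python
from plant import robot,cams
import cv2,numpy as np
c=cams.get_calibration("wrist")
p,d=cams.read_camera("wrist")
np.savez("w2.npz",p=p,d=d,**{k:np.array(v) for k,v in c.items()})
q=np.load("side1.npz")["p"][150:230,190:270,::-1]
o=np.zeros((384,800,3),np.uint8);o[:,:512]=p[:,:,::-1];o[:288,512:]=cv2.resize(q,(288,288),interpolation=cv2.INTER_CUBIC)
cv2.imwrite("pics/w2.png",o)
```

```text
(no output)
```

View pics/w2.png

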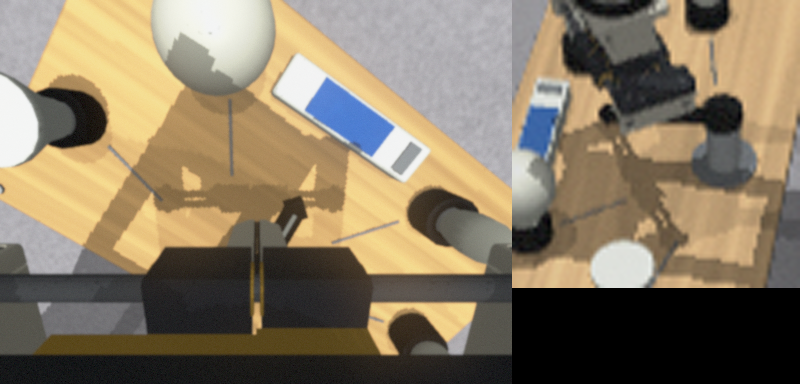

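Run:
```python
from plant import robot
from h import *
np.set_printoptions(precision=4,suppress=True)
W=np.load("w2.npz")
def pt(uv):
    d=float(W["d"][uv[1],uv[0]]);o,v=ray(W,uv);z=np.array(W["world_from_camera"])[:3,2];return o+v*d/(v@z)
for uv in [(295,205),(290,225),(285,235),(245,235),(270,235),(257,230),(235,240),(280,242),(190,30)]: print(uv,W["d"][uv[1],uv[0]],pt(uv),plane(W,uv,.092))
T=np.linalg.inv(W["world_from_camera"])
for P in ([.634,-.021,.072],[.548,-.042,.097],[.634,-.021,.091]):
    c=T@np.r_[P,1];print(P,c[:2]/c[2]*W["fx"]+[W["cx"],W["cy"]],c[2])
S=np.load("side1.npz")
print(plane(S,(216.7,182.2),.092))
s=robot.read_state();print(s)
```

```text
(295, 205) 0.18346572 [ 0.6613 -0.0352  0.0916] [ 0.6614 -0.035   0.092 ]
(290, 225) 0.18577291 [ 0.6475 -0.0394  0.0932] [ 0.6472 -0.0398  0.092 ]
(285, 235) 0.18764552 [ 0.6395 -0.0403  0.0933] [ 0.639  -0.0407  0.092 ]
(245, 235) 0.15327522 [ 0.6392 -0.01    0.1249] [ 0.6251 -0.0163  0.092 ]
(270, 235) 0.1542241 [ 0.646  -0.0226  0.124 ] [ 0.6338 -0.0316  0.092 ]
(257, 230) 0.16382368 [ 0.6412 -0.0168  0.1144] [ 0.6325 -0.0217  0.092 ]
(235, 240) 0.14758658 [ 0.6365 -0.0056  0.1309] [ 0.6182 -0.012   0.092 ]
(280, 242) 0.1459613 [ 0.6484 -0.027   0.1326] [ 0.6326 -0.0404  0.092 ]
(190, 30) 0.12651064 [0.7176 0.0631 0.1232] [0.7215 0.0733 0.092 ]
[0.634, -0.021, 0.072] [257.0943 217.334 ] 0.20689096113195543
[0.548, -0.042, 0.097] [225.2603 333.275 ] 0.2060085682977802
[0.634, -0.021, 0.091] [257.1268 227.2779] 0.18860783261488584
[ 0.6547 -0.0288  0.092 ]
{'t': 3.5, 'q': array([-0.115 ,  0.3049,  1.5112, -0.0002,  1.3256,  0.9374]), 'dq': array([-0.009 , -0.0001, -0.0025,  0.0013, -0.001 , -0.001 ]), 'joint_torque': array([  0.5227, -62.4152, -46.7519,   0.1063,  -0.0462,   0.0168]), 'tool_pos': array([ 0.6343, -0.0218,  0.0718]), 'orientation': array([ 3.0365,  0.8053, -0.0003]), 'force': array([-0.6428, -0.941 , -0.7973]), 'wrist_torque': array([-0.0523, -0.0266,  0.0646]), 'gripper_force': 0.0, 'opening': 0.0003306584275546982}
```

Run:
```python
from h import *
np.set_printoptions(precision=3,suppress=True,linewidth=200)
W=np.load("w2.npz")
print(W["d"][214:252:2,240]);print(W["d"][214:252:2,257]);print(W["d"][214:252:2,285])
print(W["d"][226,215:310:4])
W=np.load("w1.npz");print(W["d"][214:252:2,245])
T=np.linalg.inv(W["world_from_camera"])
Z=np.array(W["world_from_camera"])
def pt(uv):
    d=float(W["d"][uv[1],uv[0]]);o,v=ray(W,uv);return o+v*d/(v@Z[:3,2])
for uv in [(245,224),(245,230),(245,244),(232,244),(283,244)]:print(uv,pt(uv)-[.5983,-.1188,.1906])
```

```text
[0.269 0.27  0.27  0.271 0.174 0.171 0.167 0.164 0.162 0.157 0.156 0.153 0.15  0.148 0.    0.144 0.141 0.084 0.081]
[0.269 0.271 0.269 0.271 0.177 0.174 0.17  0.166 0.164 0.162 0.159 0.155 0.154 0.151 0.149 0.147 0.144 0.142 0.139]
[0.185 0.184 0.184 0.186 0.186 0.187 0.186 0.186 0.187 0.186 0.186 0.19  0.189 0.189 0.146 0.143 0.141 0.083 0.082]
[0.274 0.272 0.272 0.274 0.273 0.167 0.166 0.165 0.167 0.167 0.17  0.17  0.166 0.166 0.166 0.166 0.166 0.186 0.186 0.188 0.186 0.272 0.273 0.273]
[0.396 0.396 0.398 0.398 0.172 0.17  0.167 0.163 0.159 0.157 0.154 0.152 0.15  0.148 0.146 0.143 0.141 0.083 0.083]
(245, 224) [0.006 0.014 0.036]
(245, 230) [0.006 0.014 0.047]
(245, 244) [0.007 0.013 0.064]
(232, 244) [0.003 0.019 0.063]
(283, 244) [ 0.017 -0.004  0.064]
```

The wrist depth puts the fingertips about 35 mm above the reported TCP (tip about z 0.107 here). The fingers passed over the bar without contact, so I'll back off, go 38 mm lower and push again.

>>> {"method": "play_rows", "body": {"slide": [[-0.035,0.056,0],[-0.035,0.056,0],[-0.035,0.056,0],[-0.035,0.056,0],[0,0,0.05],[0,0,0.05],[0,0,0.05],[0,0,0]], "twist": [[0,0,0],[0,0,0],[0,0,0],[0,0,0],[0,0,0],[0,0,0],[0,0,0],[0,0,0]]}}

```text
t: 4.3
tool_pos: [0.6292, -0.0865, 0.0305]
orientation: [-3.034, -0.805, 0.008]
force: [-0.9, 0.7, -0.7]
opening: 0.0005
gripper_force: 0.0
```

>>> {"method": "play_rows", "body": {"slide": [[0.02,-0.032,0],[0.02,-0.032,0],[0.02,-0.032,0],[0.02,-0.032,0],[0.02,-0.032,0],[0,0,0],[0,0,0],[0,0,0]], "twist": [[0,0,0],[0,0,0],[0,0,0],[0,0,0],[0,0,0],[0,0,0],[0,0,0],[0,0,0]]}}

```text
t: 5.1
tool_pos: [0.6337, -0.0406, 0.0344]
orientation: [-3.037, -0.805, -0.0]
force: [1.0, 0.5, -0.0]
opening: 0.0003
gripper_force: 0.0
```

Run:
```python
from plant import robot,cams
import cv2,numpy as np
c=cams.get_calibration("wrist")
p,d=cams.read_camera("wrist")
np.savez("w3.npz",p=p,d=d,**{k:np.array(v) for k,v in c.items()})
q=cams.read_camera("side")[0][150:230,190:270,::-1]
o=np.zeros((384,800,3),np.uint8);o[:,:512]=p[:,:,::-1];o[:288,512:]=cv2.resize(q,(288,288),interpolation=cv2.INTER_CUBIC)
cv2.imwrite("pics/w3.png",o);s=robot.read_state();print(s['t'],s['tool_pos'],s['force'])
```

```text
5.2 [ 0.6335837  -0.04080987  0.03430906] [-0.16344283 -0.30788692 -0.14358586]
```

View pics/w3.png

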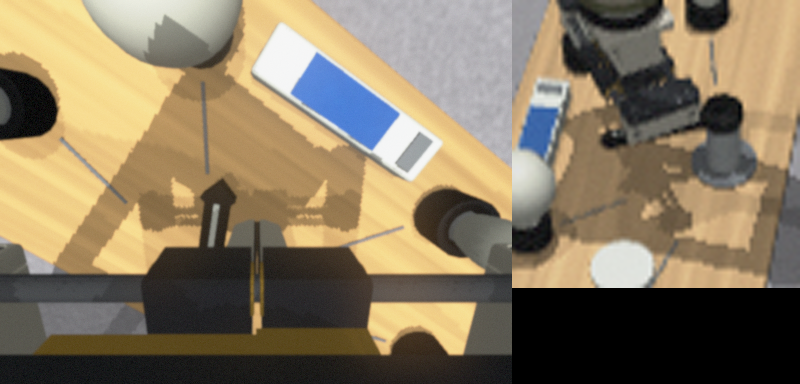

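The bar, with its tip at (218,185), now lies against the finger's far side and is being pushed. Next I measure its angle.

Run:
```python
from h import *
W=np.load("w3.npz")
for uv in [(218,182),(210,238)]:
    t=plane(W,uv,.092);w=t[:2]-[.548,-.042];print(t,np.hypot(*w),np.degrees(np.arctan2(w[1],w[0])))
a,b=plane(W,(217,205),.092),plane(W,(210,240),.092);w=a-b;print(np.degrees(np.arctan2(w[1],w[0])))
g=plane(W,(165,0),.09);print(g,W["d"][45,165])
```

```text
[ 0.65986102 -0.00143654  0.092     ] 0.11898857662762884 19.931847174329505
[ 0.62931594 -0.01230258  0.092     ] 0.0865691613025111 20.062714919688556
16.729477220406338
[0.72166143 0.05749981 0.09      ] 0.1070729
```

>>> {"method": "play_rows", "body": {"slide": [[0.014,-0.022,0],[0.014,-0.022,0],[0.014,-0.022,0],[0,0,0],[0,0,0],[0,0,0],[0,0,0],[0,0,0]], "twist": [[0,0,0],[0,0,0],[0,0,0],[0,0,0],[0,0,0],[0,0,0],[0,0,0],[0,0,0]]}}

```text
t: 6.0
tool_pos: [0.6345, -0.0211, 0.0343]
orientation: [-3.037, -0.805, -0.0]
force: [0.1, 0.6, -0.7]
opening: 0.0004
gripper_force: 0.0
```

>>> {"method": "play_rows", "body": {"slide": [[0,0.03,0],[0,0.05,0],[0,0.05,0],[0,0,-0.15],[0,0,-0.2],[0,0,-0.2],[0,0,-0.2],[0,0,0]], "twist": [[0,0,0],[0,0,0],[0,0,0],[0,0,0],[0,0,0],[0,0,0],[0,0,0],[0,0,0]]}}

```text
t: 6.8
tool_pos: [0.6555, -0.0511, 0.2326]
orientation: [3.031, 0.802, 0.022]
force: [1.0, -0.2, 1.5]
opening: 0.0008
gripper_force: 0.0
```

Run:
```python
from plant import robot,cams
import cv2,numpy as np
c=cams.get_calibration("wrist")
p,d=cams.read_camera("wrist")
np.savez("w4.npz",p=p,d=d,**{k:np.array(v) for k,v in c.items()})
q=cams.read_camera("side")[0][150:230,190:270,::-1]
o=np.zeros((384,800,3),np.uint8);o[:,:512]=p[:,:,::-1];o[:288,512:]=cv2.resize(q,(288,288),interpolation=cv2.INTER_CUBIC)
cv2.imwrite("pics/w4.png",o);s=robot.read_state();print(s['t'],s['tool_pos'],s['force'])
```

```text
6.9 [ 0.65237741 -0.05048779  0.22442349] [ 0.23076181  0.09754522 -0.77578107]
```

View pics/w4.png

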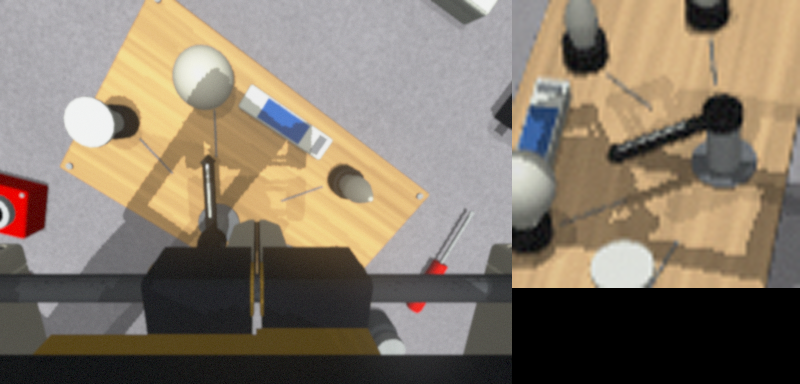

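The bar runs from the hub at (210,233) to the tip at (208,158), with the globe at (203,77). It looks aligned, so I compute the lateral offset.

Run:
```python
from h import *
W=np.load("w4.npz")
h,t,g=plane(W,(210.5,233),.097)[:2],plane(W,(208,158),.09)[:2],plane(W,(203.5,77),.09)[:2]
print(h,t,g)
for h in (h,np.array([.548,-.042])):
    u=(t-h)/np.linalg.norm(t-h);w=g-h;print(np.degrees(np.arctan2(*u[::-1])),w@u,u[0]*w[1]-u[1]*w[0])
print(plane(W,(8,213),.067))
```

```text
[ 0.56172622 -0.03445106] [0.64762    0.01416471] [0.72941378 0.06155483]
29.50980897801581 0.19322355396396435 0.0009528931523148654
29.413848318282472 0.2088859233147552 0.0011112064378190484
[0.43513373 0.22519401 0.067     ]
```

Aligned to within 1 mm. Now I move to a viewpoint short of the button.

>>> {"method": "play_rows", "body": {"slide": [[-0.012,-0.19,0],[-0.012,-0.19,0],[-0.012,-0.19,0],[-0.012,-0.19,0],[-0.012,-0.19,0],[-0.012,-0.19,0],[-0.012,-0.19,0],[-0.012,-0.19,0]], "twist": [[0,0,0],[0,0,0],[0,0,0],[0,0,0],[0,0,0],[0,0,0],[0,0,0],[0,0,0]]}}

```text
t: 7.7
tool_pos: [0.4397, 0.2695, 0.2196]
orientation: [3.036, 0.804, -0.005]
force: [0.3, 0.2, 0.3]
opening: 0.0006
gripper_force: 0.0
```

>>> {"method": "play_rows", "body": {"slide": [[-0.012,-0.19,0],[-0.012,-0.19,0],[0,0,0],[0,0,0],[0,0,0],[0,0,0],[0,0,0],[0,0,0]], "twist": [[0,0,0],[0,0,0],[0,0,0],[0,0,0],[0,0,0],[0,0,0],[0,0,0],[0,0,0]]}}

```text
t: 8.5
tool_pos: [0.3899, 0.3477, 0.2218]
orientation: [3.037, 0.803, 0.0]
force: [0.5, 0.3, 0.0]
opening: 0.0004
gripper_force: 0.0
```

Run:
```python
from plant import robot,cams
import cv2,numpy as np
c=cams.get_calibration("wrist")
p,d=cams.read_camera("wrist")
np.savez("w5.npz",p=p,d=d,**{k:np.array(v) for k,v in c.items()})
cv2.imwrite("pics/w5.png",p[:,:,::-1]);s=robot.read_state();print(s['t'],s['tool_pos'],s['orientation'],s['force'])
```

```text
8.55 [0.38974608 0.34791754 0.22188704] [-3.03717442e+00 -8.03213480e-01 -1.12200439e-04] [ 0.81071028 -1.24682818  0.37013491]
```

View pics/w5.png

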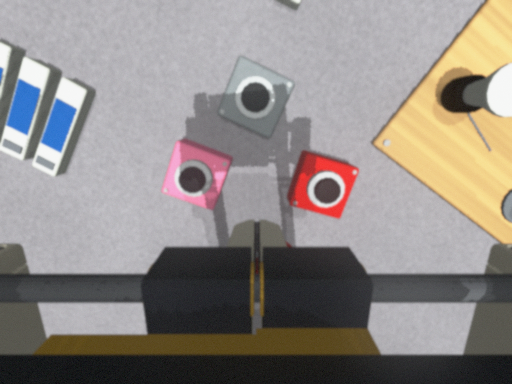

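The grey box's black button is at (256,97), with the pink one at (193,178) and a red one at (326,188). I project the grey button.

Run:
```python
from h import *
W=np.load("w5.npz")
b=plane(W,(256,97),.067);d=b-[.38975,.34792,.067]
Z=np.array(W["world_from_camera"]);o,v=ray(W,(256,97));print(o+v*float(W["d"][97,256])/(v@Z[:3,2]))
u=np.array([.8686,.4955]);print(b,d[:2]@u,d[0]*u[1]-d[1]*u[0])
```

```text
[0.47320538 0.39702475 0.06808244]
[0.4732607  0.39705951 0.067     ] 0.0968860219038299 -0.0013030228065521524
```

>>> {"method": "play_rows", "body": {"slide": [[0.188,-0.002,0],[0.188,-0.002,0],[0,0,0.16],[0,0,0.16],[0,0,0.16],[0,0,0.16],[0,0,0],[0,0,0]], "twist": [[0,0,0],[0,0,0],[0,0,0],[0,0,0],[0,0,0],[0,0,0],[0,0,0],[0,0,0]]}}

```text
t: 9.35
tool_pos: [0.4701, 0.3955, 0.062]
orientation: [3.036, 0.805, -0.002]
force: [0.3, 0.6, 0.6]
opening: 0.0006
gripper_force: 0.0
```

>>> {"method": "play_rows", "body": {"slide": [[0,0,0.02],[0,0,0.02],[0,0,0.02],[0,0,0.02],[0,0,0],[0,0,0],[0,0,0],[0,0,0]], "twist": [[0,0,0],[0,0,0],[0,0,0],[0,0,0],[0,0,0],[0,0,0],[0,0,0],[0,0,0]]}}

```text
t: 10.15
tool_pos: [0.4705, 0.3961, 0.0421]
orientation: [-3.037, -0.805, -0.001]
force: [-0.0, 0.3, 0.5]
opening: 0.0003
gripper_force: 0.0
```

>>> {"method": "play_rows", "body": {"slide": [[0,0,0.01],[0,0,0.01],[0,0,0.01],[0,0,0.008],[0,0,0],[0,0,0],[0,0,0],[0,0,0]], "twist": [[0,0,0],[0,0,0],[0,0,0],[0,0,0],[0,0,0],[0,0,0],[0,0,0],[0,0,0]]}}

```text
t: 10.95
tool_pos: [0.4709, 0.3964, 0.0343]
orientation: [-3.036, -0.805, -0.002]
force: [-4.9, -2.7, 15.4]
opening: 0.0003
gripper_force: 7.7
```

Force is 15 N, well over the 5 N needed, so the button is bottomed. It was held about 0.4 s. Lifting clear.

>>> {"method": "play_rows", "body": {"slide": [[0,0,0],[0,0,-0.04],[0,0,-0.1],[0,0,-0.16],[0,0,-0.16],[0,0,-0.16],[0,0,0],[0,0,0]], "twist": [[0,0,0],[0,0,0],[0,0,0],[0,0,0],[0,0,0],[0,0,0],[0,0,0],[0,0,0]]}}

```text
t: 11.75
tool_pos: [0.471, 0.3964, 0.1885]
orientation: [-3.036, -0.805, -0.003]
force: [0.2, -0.4, -1.0]
opening: 0.0005
gripper_force: 0.0
```

>>> {"method": "play_rows", "body": {"slide": [[-0.188,0,0],[-0.188,0,0],[0,0,0],[0,0,0],[0,0,0],[0,0,0],[0,0,0],[0,0,0]], "twist": [[0,0,0],[0,0,0],[0,0,0],[0,0,0],[0,0,0],[0,0,0],[0,0,0],[0,0,0]]}}

```text
t: 12.55
tool_pos: [0.3893, 0.3497, 0.1873]
orientation: [-3.037, -0.805, 0.0]
force: [-0.3, -0.4, 0.3]
opening: 0.0007
gripper_force: 0.0
```

Run:
```python
from plant import robot,cams
import cv2,numpy as np
c=cams.get_calibration("wrist")
p,d=cams.read_camera("wrist")
np.savez("w6.npz",p=p,d=d,**{k:np.array(v) for k,v in c.items()})
q,_=cams.read_camera("side")
cv2.imwrite("pics/f.png",np.hstack([cv2.resize(p[20:180,150:370,::-1],(400,291)),cv2.resize(q[120:270,160:366,::-1],(400,291))]))
s=robot.read_state();print(s['t'],s['tool_pos'],s['force'])
from h import *
W=np.load("w6.npz")
m=cv2.inRange(p,(0,0,0),(45,45,45));m[:60]=0;m[140:]=0;m[:,:225]=0;m[:,290:]=0
ys,xs=np.nonzero(m);u,v=np.median(xs),np.median(ys);Z=np.array(c["world_from_camera"])
o,r=ray(c,(u,v));print(u,v,o+r*float(np.median(d[int(v)-3:int(v)+4,int(u)-3:int(u)+4]))/(r@Z[:3,2]))
```

```text
12.65 [0.38904572 0.34952668 0.18728056] [-2.13170782e-02 -1.01439888e-04  2.78774948e-01]
  return _methods._mean(a, axis=axis, dtype=dtype,
  ret = ret.dtype.type(ret / rcount)
Traceback (most recent call last):
ValueError: cannot convert float NaN to integer
```

View pics/f.png

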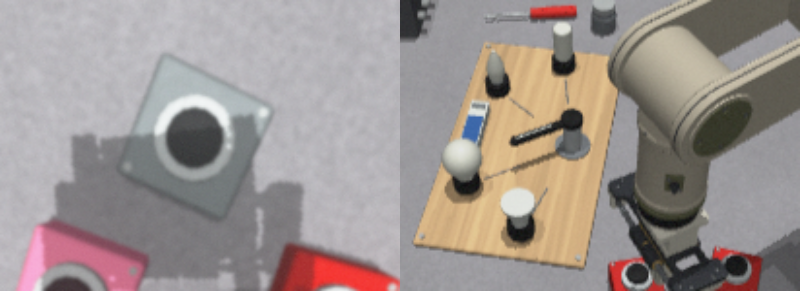

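The button is up, all the lamps are standing, the selector points at the globe, and the gripper is clear. Handing in.

```bash
python3 -c "
from plant import robot
print(robot.close_job())"
```

```text
the job is handed in; nothing more can be done
None
```

I pushed the selector to within about 1 mm of the globe lamp's axis, then pressed the start button at 15 N (about 5 N is enough). It came back up, nothing else appeared to have moved, and the job is handed in; no verdict came back.

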